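Drive home the battery-hatch screw of an upturned portion scale

TASK

The portion scale lies face down and the big brass screw of its battery hatch still stands proud. Take the orange screwdriver from its wooden stand, press its blade into the screw's slot and, keeping it pressed in, turn the screw clockwise until its head is fully home, flush with the hatch; then put the screwdriver back upright in the stand, down on its guard, and let go. Work the screw with the screwdriver only, keep the gripper off the scale, and leave the jars and the shaker where they stand.

Things in the scene. Friction and masses are not known exactly. Their poses are not given: they have to be found in the camera images.
- scale: Portion scale lying face down, fixed: white plastic box 125 (x) x 165 (y) x 44 high on a steel platter 131 x 171, rubber feet 5 high at the corners of its upturned face. A grey hatch plate 60 x 110, its top at z = 47, holds the screw in a round well 36 wide, 15 deep. Origin: centre of the underside, on the table; z up. The screw's upright axis is at x = 25, y = 0 of this frame.
- screw (a joint): How far the screw has gone down, m: 0 = head 8 mm proud of the hatch, 0.008 = home against its hard stop, head flush. Starts at 0 to 0.003. Turning clockwise seen from above lowers it 2 mm per radian (home is 2.5 to 4 rad away). It takes about 0.08 N m plus friction, cannot be pushed in without turning and stays where it is left.
- screw_top (a point): Centre of the top face of the brass screw head, 32 in diameter; sinks with the screw but does not turn with it (its axes are the scale's). One V slot runs straight across the head through the axis: 11 wide at the top, 4.2 at its flat floor, 6 deep. Its direction is random and not given: see it, or feel for it (the blade drops 6 mm in).
- screw_axis (a point): Centre of the well's mouth, fixed on the scale at the hatch's top, 47 above the table; the head's top comes here when home. The slot's slippery walls lean 30 degrees from upright: unless the blade is pushed down with some 6 to 12 N while it turns, it rides up the walls and out.
- driver: Screwdriver standing upright in the stand, 0.15 kg, 129 long. Origin: centre of the blade's tip edge; z runs up the shank. Blade 18 wide along x, 3 thick (y) at the tip, faces leaning 30 degrees to 11 thick at 7 above it. Shank 14 thick; black guard disc, 40 in diameter, z = 60 to 66; orange square handle 30 x 30, flats across x and y, z = 66 to 128. A black bar on its top runs along x.
- driver_tip (a point): Centre of the blade's tip edge (the origin of the driver).
- driver_grip (a point): On the driver's axis, 100 above the tip: middle of the handle, where to grip it across two flats.
- stand: Wooden tool stand, fixed: block 74 x 74 x 66 high. Origin: centre of the underside, on the table. Upright round hole 27 wide, 63 deep in the middle of its top with a 3 mm chamfer; the screwdriver hangs in it by its guard disc, tip 6 above the table.
- stand_top (a point): Centre of the hole's mouth, at the stand's top face, 66 above the table.
- honey: Honey jar with red lid, 58 x 62 x 86 high, bystander. Origin: centre of its foot.
- shaker: Grey salt shaker, 44 in diameter, 90 high, bystander. Origin: centre of its foot.
- spice: Spice jar with black cap, 41 in diameter, 105 high, bystander. Origin: centre of its foot.

How it is judged:
On the way, in this order (a step that is already met when the one before it is completed fails the run):
1. the screwdriver's blade is seated in the slot of the raised screw and pressed in (horizontal distance between driver_tip and screw_top below 0.008 m and z of driver_tip in the frame of screw_top below -0.0035 m and contact force between driver and scale above 2 N and value of joint screw below 0.0065 m), for 0.2 s.
2. the screw is driven home with the blade in its slot (value of joint screw above 0.0065 m and z of driver_tip in the frame of screw_top below 0 m and horizontal distance between driver_tip and screw_top below 0.01 m), for 0.1 s.
At the end, for the whole second after the job is handed in: The screw is home (at most 1.5 mm short of its stop, head flush with the hatch) and the screwdriver stands released and at rest in the stand: tip within 10 mm of the stand's axis and under 10 mm above the table, upright within 0.1 rad (value of joint screw above 0.0065 m and horizontal distance between driver_tip and stand below 0.01 m and z of driver_tip in the frame of stand below 0.01 m and angle between driver's own z axis and vertical below 0.1 rad and linear speed of driver below 0.02 m/s and angular speed of driver below 0.2 rad/s); the robot touches nothing.
It fails at once if the gripper or arm touches the scale (contact force between any of the fingers, the arm and scale above 2 N).
It fails at once if a jar or the shaker is shifted by more than 20 mm or tipped (distance of any of honey, shaker, spice from where it was at the start of the episode above 0.02 m or angle between any of honey, shaker, spice's own z axis and vertical above 0.3 rad).
It also fails if it takes over 72 s, if anything falls off the work surface, if the arm or the gripper's body presses on something with over 40 N, if the wrist force passes 120 N, or if a joint passes its speed limit or range.

ROBOT

A 6-joint arm with a two-finger parallel gripper is mounted at the origin on the work surface; the furniture and walls round the work are solid. World frame = base frame: x ahead of the robot, y to its left, z up, the work surface at z = 0. Lengths are in m, angles in rad, forces in N, time in s.
With the tool pointing down it reaches from about 0.375 to 0.975 m from the base axis. Payload 3.8 kg.
Tool frame: the origin (TCP) lies midway between the tips of the shut fingers; the grasp point (between the pads) lies 19 mm behind it; z points along the fingers, y is the line along which they close (so a half turn about z gives the same grasp; the last joint's range is limited). The gripper opens to 88 mm and grips with 3 to 60 N. Pads are 18 mm wide; open, the fingers measure 123 mm over their backs; the gripper's body (75 mm by 187 mm) begins 45 mm behind the grasp point.
Start: joints at [-1.355, 0.264, 1.604, -0, 1.274, -0.037], TCP at [0.169, -0.654, 0.239] pointing down, gripper open.
Joint ranges: [-2.63, 2.63], [-0.94, 2.18], [0.31, 2.57], [-1.31, 4.45], [0, 2.66], [-2.55, 2.55]. Speed limits (rad/s): [2.57, 2.57, 3.14, 3.14, 3.14, 3.14].

INTERFACE

Orientations are given as a rotation vector (axis times angle).
In Python, from cell import manip, inverse_kinematics, cams, order gives the robot as it stands. Calls block until the motion is done:
- manip.move_pose(position, orientation): joint-space move of the TCP to a pose.
- manip.move_linear(position, rate=0.15, rot=None): straight line of the TCP; rot=None keeps the orientation; rate is the mean speed in m/s.
- manip.set_joints(angles): joint-space move.
- manip.set_gripper(opening, force=None): finger opening in m; force is the grip in N (None keeps the last); returns when the fingers have stopped.
- manip.dwell(seconds).
- inverse_kinematics(position, orientation): joint angles nearest the present ones, or None.
- manip.state(): the state.
- cams.capture(name): name is "scene" or "top" or "wrist"; returns a dict with "image" (400x640x3 uint8, blue, green, red), "z_map" (400x640 float32, m along the optical axis (not along the pixel's ray), 0 where there is no reading), "intrinsics" (3x3 intrinsics, pixels), "position" and "orientation" of the camera in the world; the wrist camera has in their place "T_tool_cam" (4x4, takes a point from camera to tool coordinates, whose origin is the TCP and whose axes are the flange's). Camera axes: x right, y down, z forward; pixel columns grow to the right and rows downward; lengths in m; the calibration is good to about 2 mm. A picture is of the moment at which its call begins: read the wrist's pose just before it.
A pose or a line that the arm cannot do raises manip.IKError and nothing moves.
- order.close_job(): hands the job in; it is judged then, once.
The state is a dict: "clock": time; "joint_pos": joint angles; "joint_velocities": joint speeds; "tau": joint torques, N m; "tool_pos": TCP position; "tcp_rot": TCP orientation; "contact_force": force on the tool from outside, world axes, zero at the start; "moment": the same for the moment, N m; "gripper_width": finger opening in m; "grasp_force": force on a finger pad.
Only numpy, scipy, OpenCV 4.12 (cv2) and the standard library are available. Lean on these libraries where they do the work, as an engineer would, in place of code of your own. Each camera call takes 0.05 s, during which the arm holds its last target. There are 200 camera calls.

## Working session

There is one attempt and no reset: what is moved stays moved. The work goes in short steps, each a Python script; the robot and the scene stay as the last script left them, time stands still between calls to the robot, and variables do not carry over. Pictures are saved under pics/ and viewed, at most 10 in all, crops included, and the job is handed in when it is done.

```bash
ls; mkdir -p pics; cat > h.py <<'E'
import numpy as np, cv2
from scipy.spatial.transform import Rotation as R
from cell import manip, inverse_kinematics, cams, order
def cap(name):
    s=manip.state(); c=cams.capture(name); K=np.array(c["intrinsics"])
    if name=="wrist":
        T=np.eye(4);T[:3,:3]=R.from_rotvec(s["tcp_rot"]).as_matrix();T[:3,3]=s["tool_pos"]
        T=T@np.array(c["T_tool_cam"])
    else:
        T=np.eye(4);o=np.array(c["orientation"],float)
        T[:3,:3]=o if o.shape==(3,3) else R.from_rotvec(o).as_matrix();T[:3,3]=c["position"]
    return c["image"],c["z_map"],K,T
def ray(px,K,T,z):
    d=T[:3,:3]@np.linalg.inv(K)@np.array([px[0],px[1],1.]);return T[:3,3]+d*(z-T[2,3])/d[2]
def cloud(zm,K,T):
    v,u=np.indices(zm.shape);P=np.stack([(u-K[0,2])/K[0,0]*zm,(v-K[1,2])/K[1,1]*zm,zm],-1)
    W=P@T[:3,:3].T+T[:3,3];W[zm<=0]=np.nan;return W
E
python3 - <<'E'
from h import *
for n in("top","scene"):
    im,z,K,T=cap(n);cv2.imwrite(f"pics/{n}0.png",im);np.savez(f"{n}0.npz",im=im,z=z,K=K,T=T);print(n,T.round(3).tolist(),K[0,0])
s=manip.state();print(s["clock"],s["tcp_rot"],s["contact_force"])
E
```

```text
pics
top [[-0.005, -0.987, 0.161, 0.299], [-1.0, 0.01, 0.027, 0.083], [-0.028, -0.161, -0.987, 1.191], [0.0, 0.0, 0.0, 1.0]] 405.1611483217701
scene [[-0.804, -0.297, 0.516, -0.027], [-0.595, 0.4, -0.697, 0.828], [0.001, -0.867, -0.498, 0.609], [0.0, 0.0, 0.0, 1.0]] 384.43846111902184
0.1 [-3.11453851e+00 -3.95748358e-01  2.65733094e-04] [ 0.1074172  -0.53006753  0.21651084]
```

View pics/top0.png

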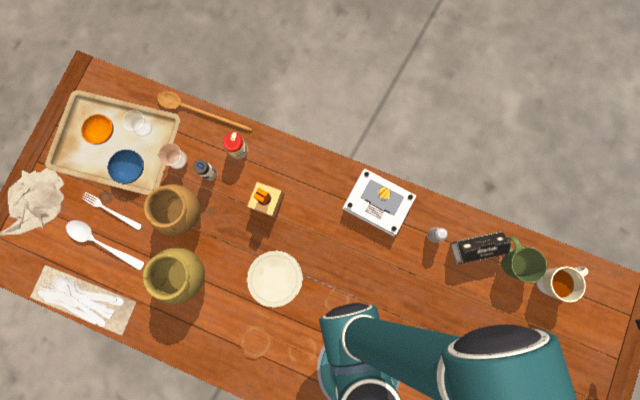

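View pics/scene0.png

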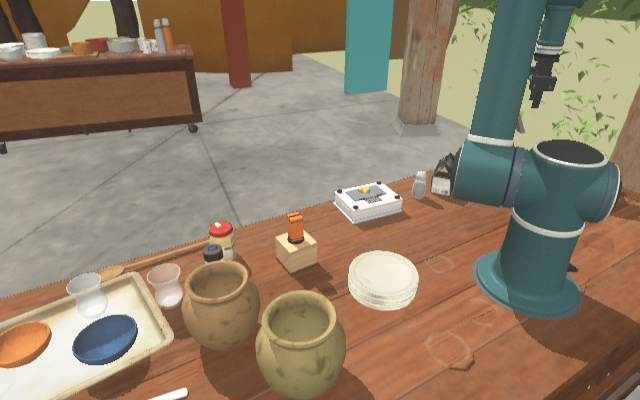

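The top view shows the stand with the orange driver at about (265,198), the scale at (380,202) with its brass screw at (384,194), the honey jar at (234,145), the spice jar at (204,170) and the shaker at (438,234). Next I'll compute rough positions and take wrist views of each.

```bash
python3 - <<'E'
from h import *
d=np.load("top0.npz");im,K,T=d["im"],d["K"],d["T"]
hsv=cv2.cvtColor(im,cv2.COLOR_BGR2HSV)
print({n:ray(p,K,T,z).round(3).tolist() for n,p,z in [("driver",(263,196),.134),("stand",(265,200),.066),("screw",(384,194),.052),("honey",(234,145),.08),("spice",(204,165),.1),("shaker",(438,234),.08)]})
dr=ray((263,196),K,T,.134);sc=ray((384,194),K,T,.052)
print(cams.capture("wrist")["T_tool_cam"])
for n,p,z in(("s",sc,.30),("d",dr,.33)):
    # place camera roughly over target
    Tt=np.array(cams.capture("wrist")["T_tool_cam"])
    rv=[np.pi,0,0] 
    best=None
    for a in np.linspace(-np.pi,np.pi,24,endpoint=False):
        Ro=R.from_euler("z",a)*R.from_rotvec(rv)
        f=Ro.as_matrix()@Tt[:3,2]; off=Ro.as_matrix()@Tt[:3,3]
        q=np.array([p[0],p[1],z])-np.r_[off[:2],0]
        h=z+off[2]-p[2]; q[:2]-=f[:2]/-f[2]*h
        j=inverse_kinematics(q,Ro.as_rotvec())
        if j is not None:
            cost=np.abs(np.array(j)-manip.state()["joint_pos"]).max()
            if best is None or cost<best[0]: best=(cost,q,Ro.as_rotvec(),j)
    print(n,best)
    manip.move_pose(best[1],best[2])
    im,zm,K,T=cap("wrist");cv2.imwrite(f"pics/w{n}.png",im);np.savez(f"w{n}.npz",im=im,z=zm,K=K,T=T)
    print(T.round(3).tolist(),K[0,0],manip.state()["clock"])
E
python3 -c "
import cv2,numpy as np
cv2.imwrite('pics/both.png',np.vstack([cv2.imread('pics/ws.png')[50:350],cv2.imread('pics/wd.png')[50:350]]))"
```

```text
{'driver': [0.468, 0.254, 0.134], 'stand': [0.467, 0.259, 0.066], 'screw': [0.483, -0.078, 0.052], 'honey': [0.624, 0.348, 0.08], 'spice': [0.562, 0.425, 0.1], 'shaker': [0.367, -0.216, 0.08]}
[[ 7.59147635e-04 -9.51874328e-01 -3.06487662e-01  7.98167719e-02]
 [ 9.99999657e-01  6.21124746e-04  5.47867647e-04 -8.02011944e-04]
 [-3.31134077e-04 -3.06487973e-01  9.51874473e-01 -1.46582640e-01]
 [ 0.00000000e+00  0.00000000e+00  0.00000000e+00  1.00000000e+00]]
s (np.float64(1.1838116433893318), array([ 0.52872686, -0.06607592,  0.3       ]), array([3.11471589e+00, 4.10060127e-01, 2.51089411e-17]), array([-1.71074962e-01, -3.98464905e-02,  1.82736963e+00, -4.44089210e-16,
        1.35406952e+00,  1.13792198e+00]))
[[0.259, -0.919, -0.296, 0.606], [-0.966, -0.246, -0.08, -0.045], [0.001, 0.307, -0.952, 0.446], [0.0, 0.0, 0.0, 1.0]] 307.77527386651724 2.7083
d (np.float64(0.6114100757879792), array([0.49710255, 0.26093552, 0.33      ]), array([3.11471589e+00, 4.10060127e-01, 2.51089411e-17]), array([ 4.39012727e-01,  4.78101829e-03,  1.72947415e+00, -4.44089210e-16,
        1.40733748e+00,  1.74800967e+00]))
[[0.259, -0.919, -0.296, 0.574], [-0.966, -0.246, -0.08, 0.282], [0.001, 0.307, -0.952, 0.476], [0.0, 0.0, 0.0, 1.0]] 307.77527386651724 4.0583
```

View pics/both.png

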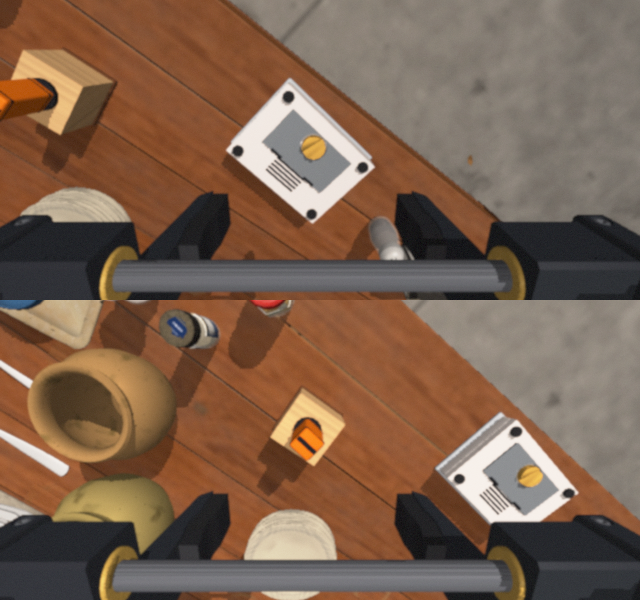

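The upper half is the scale view: the brass screw is at full-frame pixel (313,198), its slot running up to the right. In the lower half the driver handle is at (308,190), the stand top near (308,177). Next I'll segment these and check the crops.

```bash
python3 - <<'E'
from h import *
d=np.load("ws.npz");im,K,T,W=d["im"],d["K"],d["T"],cloud(d["z"],d["K"],d["T"])
hsv=cv2.cvtColor(im,cv2.COLOR_BGR2HSV)
m=cv2.inRange(hsv,(15,110,60),(35,255,255));m[:, :270]=0;m[:,360:]=0;m[250:]=0;m[:150]=0
c=max(cv2.findContours(m,0,1)[0],key=cv2.contourArea);e=cv2.fitEllipse(cv2.convexHull(c));print("brass",e,cv2.contourArea(c))
mm=cv2.erode(m,np.ones((5,5)))>0
print("z brass",np.nanpercentile(W[mm][:,2],[5,50,95]),"hatch z",np.nanmedian(W[175:185,285:295,2]))
print("screw",ray(e[0],K,T,np.nanmedian(W[mm][:,2])))
# feet
f=cv2.inRange(hsv,(0,0,0),(180,255,70));f[:120]=0;f[275:]=0;f[:,:220]=0;f[:,:]=f
for k in cv2.findContours(f,0,1)[0]:
    a=cv2.contourArea(k)
    if 30<a<300: q=cv2.minAreaRect(k);print("foot",np.round(q[0],1),a,ray(q[0],K,T,.049).round(4))
c1=cv2.resize(im[165:230,280:345],(400,400),interpolation=2)
d=np.load("wd.npz");im,K,T,W=d["im"],d["K"],d["T"],cloud(d["z"],d["K"],d["T"])
hsv=cv2.cvtColor(im,cv2.COLOR_BGR2HSV)
top=(np.abs(W[...,2]-.134)<.006);sel=top&(np.hypot(W[...,0]-.468,W[...,1]-.254)<.05)
print("handle top",sel.sum(),np.nanmean(W[sel],0)); q=cv2.minAreaRect(np.float32(W[sel][:,:2]));print(q)
st=(np.abs(W[...,2]-.066)<.004)&(np.hypot(W[...,0]-.468,W[...,1]-.254)<.07)
q=cv2.minAreaRect(np.float32(W[st][:,:2]));print("stand",q)
bk=cv2.inRange(hsv,(0,0,0),(180,255,70))>0
b=sel&bk;v,u=np.nonzero(b);P=np.array([ray(p,K,T,.135) for p in zip(u,v)])
print("bar n",len(P));
if len(P)>3: w,V=np.linalg.eigh(np.cov(P[:,:2].T));print(P.mean(0),w,np.degrees(np.arctan2(V[1,1],V[0,1])))
c2=cv2.resize(im[130:230,260:360],(400,400),interpolation=2)
cv2.imwrite("pics/crops.png",np.hstack([c1,c2]))
E
```

```text
brass ((313.2485656738281, 197.24061584472656), (23.58348274230957, 23.990583419799805), 14.178857803344727) 420.5
z brass [0.04880071 0.05420574 0.05634567] hatch z 0.047785737717137455
screw [ 0.48799484 -0.0788388   0.05420574]
foot [311.2 263.9] 39.5 [ 0.3876 -0.1028  0.049 ]
foot [224.5 259. ] 245.5 [0.363  0.0204 0.049 ]
foot [362. 217.] 49.5 [ 0.4762 -0.1518  0.049 ]
foot [237. 201.] 51.0 [0.4545 0.0193 0.049 ]
foot [288.  146.5] 58.5 [ 0.544  -0.0302  0.049 ]
handle top 648 [0.47381283 0.260533   0.13434632]
((0.4725014865398407, 0.2601904273033142), (0.0301918163895607, 0.030226023867726326), 60.102439880371094)
stand ((0.4722324311733246, 0.25994569063186646), (0.07423754781484604, 0.07436474412679672), 69.63926696777344)
bar n 44
[0.47231037 0.26043504 0.135     ] [5.49042152e-07 5.27169671e-05] 61.14270008544246
```

View pics/crops.png

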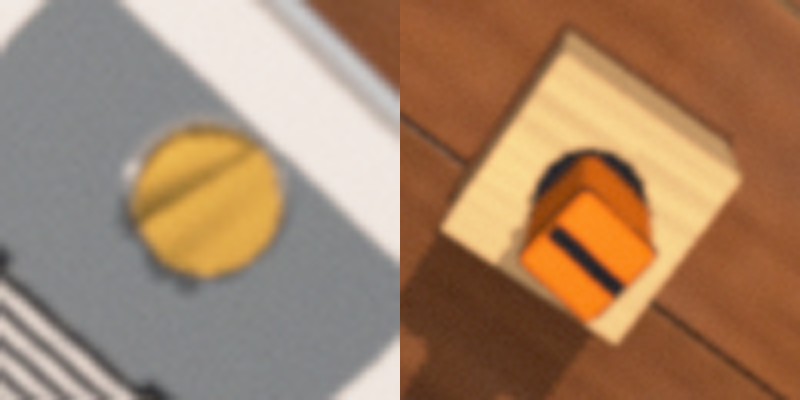

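```bash
python3 - <<'E'
from h import *
d=np.load("ws.npz");im,K,T=d["im"],d["K"],d["T"]
g=im[...,2].astype(float); c=(313.25,197.25)
v,u=np.indices(g.shape);r=np.hypot(u-c[0],v-c[1]);ins=r<9.5
med=np.median(g[ins]);dk=ins&(g<med-25);w=(med-g)[dk]
P=np.array([ray(p,K,T,.052)[:2] for p in zip(u[dk],v[dk])])
mu=np.average(P,axis=0,weights=w);l,V=np.linalg.eigh(np.cov(P.T,aweights=w))
s=np.arctan2(V[1,1],V[0,1])%np.pi
a,b=[ray(p,K,T,.053)[:2] for p in((280+140/6.15,165+212/6.15),(280+255/6.15,165+148/6.15))]
print("n",dk.sum(),"eig",np.sqrt(l),"slot deg",np.degrees(s),"by eye",np.degrees(np.arctan2(*(b-a)[::-1]))%180,"off-axis mm",1e3*(mu-[.4877,-.0787])@[-np.sin(s),np.cos(s)])
for m in range(-4,5):
    ps=s+m*np.pi/2; print(m,round(ps,3),"q6e",round(1.411-ps,3))
E
```

```text
n 41 eig [0.0011038  0.00592672] slot deg 135.653311227828 by eye 135.14226954696952 off-axis mm -4.875870687460497
-4 -3.916 q6e 5.327
-3 -2.345 q6e 3.756
-2 -0.774 q6e 2.185
-1 0.797 q6e 0.614
0 2.368 q6e -0.957
1 3.938 q6e -2.527
2 5.509 q6e -4.098
3 7.08 q6e -5.669
4 8.651 q6e -7.24
```

```bash
cat >> h.py <<'E'
def rv(psi): return (R.from_euler("z",psi)*R.from_euler("x",np.pi)).as_rotvec()
def st(tag=""):
    s=manip.state();print(tag,round(s["clock"],2),"p",np.round(s["tool_pos"],4),"q6",round(s["joint_pos"][5],3),"F",np.round(s["contact_force"],1),"M",np.round(s["moment"],2),"w",round(s["gripper_width"],4),"gf",round(s["grasp_force"],1));return s
E
python3 - <<'E'
from h import *
D=np.array([.4723,.2602]);S=np.array([.4877,-.0787])
manip.move_pose([*D,.19],rv(2.627));st("above")
manip.move_linear([*D,.087]);st("at")
manip.set_gripper(0.02,force=60);st("grip")
manip.move_linear([*D,.187]);st("lift")
j=inverse_kinematics([*S,.18],rv(3.891));print(j)
if j is not None and j[5]<-2.3:
    manip.set_joints(j);manip.dwell(.3);st("screw")
    im,zm,K,T=cap("scene");cv2.imwrite("pics/sc1.png",cv2.resize(im[100:240,300:460],(800,700))[:600])
E
```

```text
above 6.08 p [0.4726 0.2601 0.1903] q6 -0.598 F [ 0.2 -0.   0.3] M [ 0.03 -0.16  0.01] w 0.088 gf 0.0
at 6.91 p [0.473  0.2606 0.0878] q6 -0.599 F [-0.4 -0.3  0.1] M [ 0.09 -0.2   0.03] w 0.0878 gf 0.0
grip 7.83 p [0.4723 0.2602 0.087 ] q6 -0.599 F [0.7 0.2 0.2] M [ 0.05 -0.17  0.01] w 0.0295 gf 60.0
lift 8.64 p [0.4716 0.2598 0.186 ] q6 -0.599 F [-0.4 -0.6 -1.4] M [ 0.02 -0.09 -0.01] w 0.0295 gf 60.0
[-0.21041578 -0.03501356  2.04733213  0.          1.12927408 -2.53061945]
screw 10.62 p [ 0.4878 -0.0783  0.18  ] q6 -2.53 F [-0.1 -0.3 -1.6] M [ 0.11 -0.16 -0.02] w 0.0293 gf 60.0
```

View pics/sc1.png

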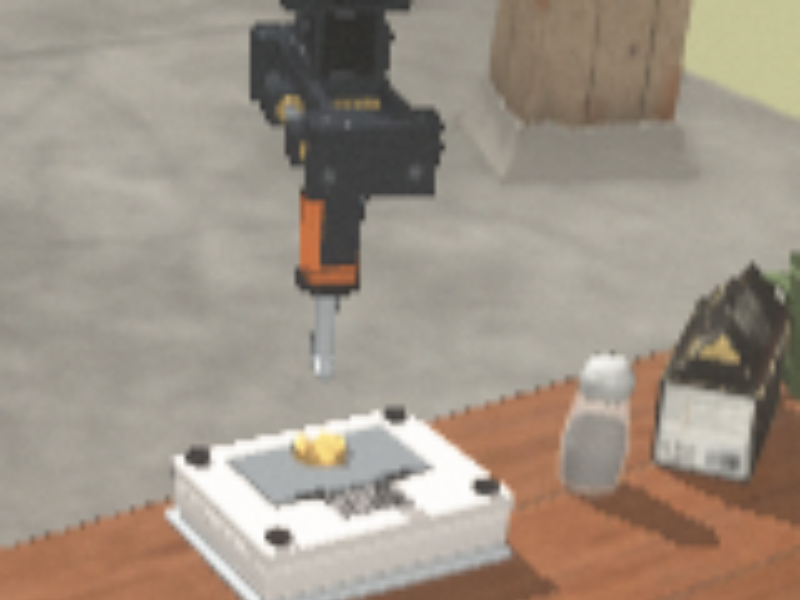

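The driver hangs upright above the screw (blade tip near crop (322,375), screw at (320,450)). Now I'll descend and feel for the slot.

```bash
python3 - <<'E'
from h import *
S=np.array([.4877,-.0787]);o=rv(3.891)
b=manip.state()["contact_force"][2]
manip.move_linear([*S,.140],rate=.08)
z=.140
while z>.122:
    z-=.001;manip.move_linear([*S,z],rate=.03);manip.dwell(.05);s=manip.state();f=s["contact_force"][2]-b
    print(round(z,4),np.round(s["tool_pos"],4),round(f,1),np.round(s["contact_force"][:2],1))
    if f>8:break
manip.dwell(.3);s=st("end");print(manip.state()["contact_force"][2]-b)
E
```

```text
0.139 [ 0.4881 -0.0788  0.1395] 1.3 [-1.5 -0.2]
0.138 [ 0.4877 -0.0787  0.138 ] 0.5 [ 1.1 -0.3]
0.137 [ 0.4877 -0.0787  0.1369] 0.6 [-0.6 -0.5]
0.136 [ 0.4877 -0.0787  0.1359] 0.9 [-0.  -0.8]
0.135 [ 0.4877 -0.0787  0.135 ] 0.5 [-0.1 -0.7]
0.134 [ 0.4877 -0.0787  0.1339] 0.6 [-0.5 -0.7]
0.133 [ 0.4876 -0.0787  0.1329] -0.4 [ 0.2 -0.6]
0.132 [ 0.4876 -0.0787  0.1319] 0.3 [0.1 0.3]
0.131 [ 0.4876 -0.0789  0.131 ] 1.0 [-0.7 -1. ]
0.13 [ 0.4875 -0.079   0.13  ] 2.6 [-1.8 -3.5]
0.129 [ 0.4874 -0.0792  0.1293] 4.4 [-2.8 -4.5]
0.128 [ 0.4875 -0.0792  0.1291] 10.2 [-4.2 -4.3]
end 15.22 p [ 0.4875 -0.0792  0.1291] q6 -2.531 F [-4.7 -3.   7.1] M [-0.7   1.15 -0.  ] w 0.0296 gf 60.0
9.092319608259526
```

```bash
cat > turn.py <<'E'
import sys
from h import *
S=np.array([.4873,-.0792]);b=-1.6;N=int(sys.argv[1]);psi=float(sys.argv[2]);zc=float(sys.argv[3]);lim=float(sys.argv[4])
for i in range(N):
    psi-=.1;zc-=.0002
    manip.move_linear([*S,zc],rate=.15,rot=rv(psi));s=manip.state();f=s["contact_force"][2]-b
    zc-=np.clip(.00005*(11-f),-.0004,.0004)
    print(round(s["clock"],2),"psi",round(psi,3),"q6",round(s["joint_pos"][5],2),"z",round(s["tool_pos"][2],4),"zc",round(zc,5),"F",np.round(s["contact_force"],1),"Mz",round(s["moment"][2],3),"Mxy",np.round(s["moment"][:2],2))
    if abs(s["moment"][2])>lim or f<1.5 or s["joint_pos"][5]>2.42:print("STOP");break
E
python3 turn.py 6 3.891 .128 .4
```

```text
15.47 psi 3.791 q6 -2.43 z 0.1289 zc 0.12768 F [-4.5 -1.9  7.1] Mz 0.06 Mxy [-0.47  0.9 ]
15.72 psi 3.691 q6 -2.33 z 0.1287 zc 0.12739 F [-4.1 -3.   7.4] Mz -0.015 Mxy [-0.47  0.94]
15.97 psi 3.591 q6 -2.23 z 0.1284 zc 0.12712 F [-5.3 -1.8  8.1] Mz 0.061 Mxy [-0.49  1.  ]
16.23 psi 3.491 q6 -2.13 z 0.1282 zc 0.1269 F [-4.9 -2.4  9. ] Mz -0.003 Mxy [-0.47  0.95]
16.48 psi 3.391 q6 -2.03 z 0.128 zc 0.12665 F [-5.5 -2.5  8.5] Mz 0.019 Mxy [-0.49  0.95]
16.73 psi 3.291 q6 -1.93 z 0.1278 zc 0.12646 F [-4.8 -2.1  9.6] Mz 0.018 Mxy [-0.45  1.01]
```

```bash
sed -i 's/\.4873,-\.0792/.4868,-.0795/' turn.py; python3 turn.py 12 3.291 .12646 .4; python3 - <<'E'
from h import *
im,zm,K,T=cap("scene");cv2.imwrite("pics/sc2.png",cv2.resize(im[150:220,330:410],(640,560)))
E
```

```text
16.98 psi 3.191 q6 -1.83 z 0.1276 zc 0.1262 F [-4.5 -1.6  8.3] Mz 0.028 Mxy [-0.34  0.87]
17.23 psi 3.091 q6 -1.73 z 0.1274 zc 0.12595 F [-3.6 -1.6  8.4] Mz -0.024 Mxy [-0.43  0.84]
17.48 psi 2.991 q6 -1.63 z 0.1272 zc 0.12579 F [-4.9 -2.2 10.2] Mz -0.002 Mxy [-0.28  0.94]
17.73 psi 2.891 q6 -1.53 z 0.127 zc 0.12558 F [-4.1 -2.   9.2] Mz -0.043 Mxy [-0.35  0.88]
17.98 psi 2.791 q6 -1.43 z 0.1268 zc 0.12538 F [-4.  -1.3  9.4] Mz 0.018 Mxy [-0.32  0.94]
18.23 psi 2.691 q6 -1.33 z 0.1266 zc 0.12516 F [-4.6 -0.9  9. ] Mz 0.024 Mxy [-0.35  0.89]
18.48 psi 2.591 q6 -1.23 z 0.1264 zc 0.12495 F [-5.4 -2.3  9.2] Mz 0.053 Mxy [-0.25  0.92]
18.73 psi 2.491 q6 -1.13 z 0.1262 zc 0.12473 F [-4.2 -1.7  9. ] Mz 0.02 Mxy [-0.17  0.94]
18.98 psi 2.391 q6 -1.03 z 0.126 zc 0.12454 F [-4.8 -0.4  9.6] Mz 0.014 Mxy [-0.24  0.9 ]
19.23 psi 2.291 q6 -0.93 z 0.1258 zc 0.12431 F [-4.2 -1.   8.7] Mz -0.044 Mxy [-0.18  0.88]
19.48 psi 2.191 q6 -0.83 z 0.1256 zc 0.1241 F [-3.9 -0.5  9.2] Mz 0.024 Mxy [-0.1   0.87]
19.73 psi 2.091 q6 -0.73 z 0.1254 zc 0.12386 F [-5.2  0.1  8.7] Mz -0.02 Mxy [-0.17  0.85]
```

View pics/sc2.png

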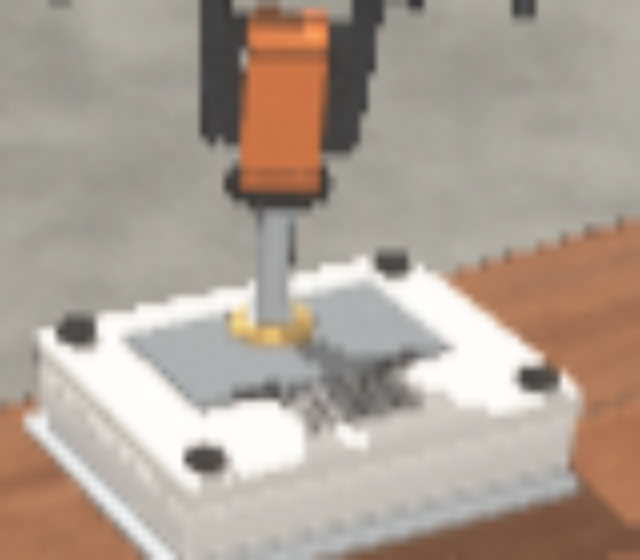

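The blade is seated in the brass head (crop (270,320)), the driver is upright and the head has sunk close to the hatch. I'll keep turning until the stop.

```bash
python3 turn.py 22 2.091 .12386 .2
```

```text
20.02 psi 1.991 q6 -0.63 z 0.1252 zc 0.12362 F [-3.5 -0.3  8.6] Mz -0.042 Mxy [-0.09  0.75]
20.27 psi 1.891 q6 -0.53 z 0.125 zc 0.12345 F [-2.6  0.3  9.9] Mz 0.018 Mxy [-0.07  0.76]
20.52 psi 1.791 q6 -0.43 z 0.1248 zc 0.12321 F [-3.5  0.3  8.7] Mz 0.008 Mxy [-0.11  0.7 ]
20.77 psi 1.691 q6 -0.33 z 0.1246 zc 0.12292 F [-3.1  0.2  7.6] Mz 0.007 Mxy [-0.17  0.63]
21.02 psi 1.591 q6 -0.23 z 0.1244 zc 0.12267 F [-2.9 -0.4  8.3] Mz -0.014 Mxy [-0.13  0.7 ]
21.27 psi 1.491 q6 -0.13 z 0.1242 zc 0.12239 F [-3.6 -0.4  8. ] Mz -0.044 Mxy [-0.22  0.68]
21.52 psi 1.391 q6 -0.03 z 0.124 zc 0.12216 F [-2.9 -0.8  8.7] Mz 0.006 Mxy [-0.2   0.64]
21.77 psi 1.291 q6 0.07 z 0.1238 zc 0.12198 F [-4.2 -1.3  9.9] Mz -0.015 Mxy [-0.3   0.59]
22.02 psi 1.191 q6 0.17 z 0.1236 zc 0.12178 F [-2.2 -1.4  9.3] Mz 0.007 Mxy [-0.32  0.69]
22.27 psi 1.091 q6 0.27 z 0.1234 zc 0.12153 F [-2.5 -1.   8.3] Mz -0.002 Mxy [-0.38  0.64]
22.52 psi 0.991 q6 0.37 z 0.1232 zc 0.12131 F [-2.6 -1.3  9.1] Mz -0.036 Mxy [-0.4   0.64]
22.77 psi 0.891 q6 0.47 z 0.123 zc 0.12112 F [-2.3 -1.2  9.6] Mz -0.031 Mxy [-0.48  0.73]
23.02 psi 0.791 q6 0.57 z 0.1228 zc 0.12087 F [-2.8 -2.   8.5] Mz -0.016 Mxy [-0.54  0.73]
23.27 psi 0.691 q6 0.67 z 0.1226 zc 0.12068 F [-4.1 -1.5  9.5] Mz 0.017 Mxy [-0.64  0.75]
23.52 psi 0.591 q6 0.77 z 0.1224 zc 0.12043 F [-4.2 -2.4  8.4] Mz -0.006 Mxy [-0.69  0.8 ]
23.77 psi 0.491 q6 0.87 z 0.1221 zc 0.12022 F [-4.  -2.9  9.2] Mz 0.009 Mxy [-0.71  0.87]
24.02 psi 0.391 q6 0.97 z 0.122 zc 0.12003 F [-4.  -3.3  9.5] Mz 0.041 Mxy [-0.68  0.97]
24.27 psi 0.291 q6 1.07 z 0.1218 zc 0.11987 F [-4.3 -2.9 10.3] Mz 0.028 Mxy [-0.77  0.98]
24.52 psi 0.191 q6 1.17 z 0.1217 zc 0.11976 F [-4.4 -2.8 11.2] Mz 0.014 Mxy [-0.81  1.08]
24.77 psi 0.091 q6 1.27 z 0.1217 zc 0.11968 F [-4.  -3.1 11.7] Mz 0.078 Mxy [-0.78  1.24]
25.02 psi -0.009 q6 1.37 z 0.122 zc 0.11973 F [-5.9 -3.8 14.4] Mz 0.23 Mxy [-0.71  1.44]
STOP
```

The hard stop is clear: torque rose and z settled at 0.1217, which puts the tip at 0.0407 and the head flush. Next I'll lift, check the head height with the scene camera, and return the driver.

```bash
python3 - <<'E'
from h import *
D=np.array([.4723,.2602])
manip.move_linear([.4875,-.0787,.124],rate=.05);manip.move_linear([.4875,-.0787,.20]);st("up")
im,zm,K,T=cap("scene");W=cloud(zm,K,T);hsv=cv2.cvtColor(im,cv2.COLOR_BGR2HSV)
m=(cv2.inRange(hsv,(15,110,60),(35,255,255))>0)&(np.hypot(W[...,0]-.4877,W[...,1]+.0787)<.02)
print("brass z",m.sum(),np.nanpercentile(W[m][:,2],[10,50,90])); h=(np.hypot(W[...,0]-.463,W[...,1]+.035)<.008);print("hatch z",np.nanmedian(W[h][:,2]))
j=inverse_kinematics([*D,.20],rv(.3));print(j)
manip.set_joints(j);manip.dwell(.3)
s=st("stand");b=s["contact_force"].copy() if hasattr(s["contact_force"],"copy") else np.array(s["contact_force"])
z=.20
manip.move_linear([*D,.155],rate=.1);st("mouth")
z=.155
while z>.08:
    z-=.003 if z>.093 else .001
    manip.move_linear([*D,z],rate=.06);s=manip.state();f=s["contact_force"]-b
    if f[2]>4 or np.hypot(*f[:2])>8:print("contact",f);break
manip.dwell(.2);st("end")
im,zm,K,T=cap("scene");cv2.imwrite("pics/sc3.png",np.hstack([cv2.resize(im[190:280,260:340],(400,450)),cv2.resize(im[160:240,320:400],(400,450))]))
E
```

```text
up 25.93 p [ 0.4871 -0.0785  0.1991] q6 1.369 F [ 0.1  0.1 -1.8] M [ 0.03  0.01 -0.02] w 0.0295 gf 60.0
brass z 28 [0.04164725 0.04670027 0.04840021]
hatch z 0.3200150127047752
[0.45735686 0.03575848 1.93776622 0.         1.16806795 1.72815319]
stand 27.57 p [0.4727 0.2594 0.2001] q6 1.728 F [ 1.   0.4 -1. ] M [-0.03 -0.04 -0.04] w 0.0295 gf 60.0
mouth 28.17 p [0.4723 0.2602 0.1549] q6 1.728 F [ 0.8 -0.4 -0.8] M [ 0.02  0.01 -0.  ] w 0.0296 gf 60.0
contact [-4.60237867 -1.08042764  6.54892087]
end 35.12 p [0.4723 0.2602 0.0869] q6 1.728 F [-1.9 -0.5  5.8] M [-0.13  0.47  0.03] w 0.0295 gf 60.0
```

View pics/sc3.png

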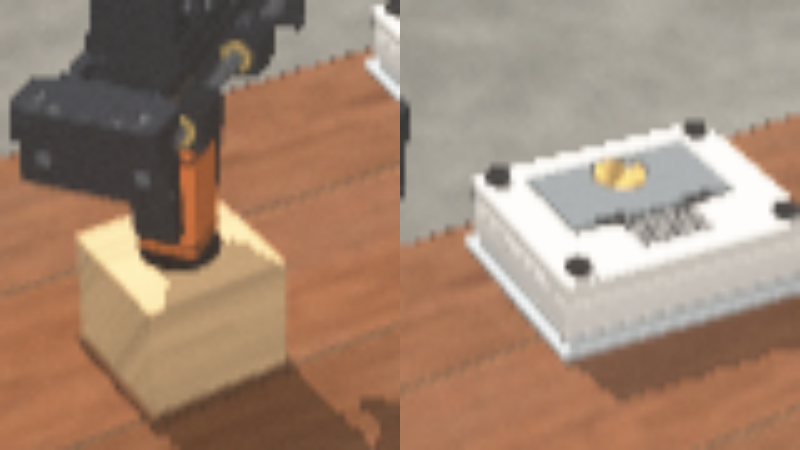

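The driver sits on its guard in the stand (left, near (180,250)). The brass head is flush with the hatch (right, near (620,175)), with a median z of 0.0467. I'll release, retreat, check and hand in.

```bash
python3 - <<'E'
from h import *
manip.set_gripper(.06);manip.set_gripper(.088);manip.move_linear([.4723,.2602,.22],rate=.12);manip.dwell(.5);st("clear")
im,zm,K,T=cap("top");W=cloud(zm,K,T);sel=(np.abs(W[...,2]-.134)<.006)&(np.hypot(W[...,0]-.472,W[...,1]-.26)<.03)
im,zm,K,T=cap("scene");W=cloud(zm,K,T);hsv=cv2.cvtColor(im,cv2.COLOR_BGR2HSV)
m=(cv2.inRange(hsv,(3,150,80),(14,255,255))>0)&(np.hypot(W[...,0]-.472,W[...,1]-.26)<.04)
print("handle z range",m.sum(),np.nanpercentile(W[m],[3,50,97],axis=0).round(4).tolist())
cv2.imwrite("pics/sc4.png",cv2.resize(im[190:280,250:350],(500,450)))
E
```

```text
clear 38.12 p [0.4723 0.2602 0.2199] q6 1.728 F [-0.4  0.6 -0.9] M [ 0.06 -0.03 -0.02] w 0.0882 gf 0.0
handle z range 382 [[0.4544, 0.2498, 0.0766], [0.4642, 0.2736, 0.1096], [0.4813, 0.2795, 0.1355]]
```

View pics/sc4.png

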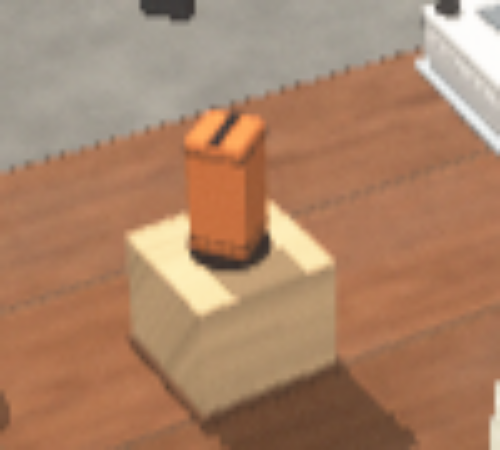

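The driver stands upright on its guard in the stand (near (228,190)), with the gripper clear of it.

```bash
python3 -c "
from h import *
print(order.close_job())"
```

```text
the job is handed in; nothing more can be done
None
```

I drove the screw home against its stop, flush with the hatch by the camera. The screwdriver is back upright on its guard in the stand, released, and I handed the job in at about 38 s of the 72 s; no verdict came back.

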